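# Find the soft padded block and press-fit it in the display tray

## Task

Squeeze the three padded blocks gently between the fingers to find which one is soft. Fit the soft one, squeezed, fully home in the tight cell of the wooden tray, and stand the two hard ones upright on the floor of the empty clear plastic box in front of the robot. Do not crush the blocks (no squeeze above 35 N), do not force anything down into the tray, and leave the two paint bottles and the cup alone.

Things in the scene. Friction and masses are not known exactly. Their poses are not given: they have to be found in the camera images.
- block_a: padded block, one of three that look alike: two pale wooden cheeks (50 x 8 x 45 mm high) with a grey felt middle. 50 mm along its x, 54 mm along its y over the cheeks, 46 mm high, about 0.12 kg. Origin at the centre of the underside, z up; it stands upright on the table. The cheeks are the +y and -y faces, the ones to squeeze: they slide inward on the filling
- block_b: padded block just like block_a, same size, origin and axes. Just one of the three blocks is soft; which one changes each time and has nothing to do with the names. Squeezed over the cheeks with 14 N or more, the soft one goes in about 10 mm, to about 43 mm wide, and springs back when let go
- block_c: padded block just like block_a, same size, origin and axes. The two hard blocks of the three have a solid wooden core and stay wider than 50 mm when squeezed. A squeeze of 15 to 20 N tells soft from hard; a squeeze above 35 N spoils a block
- tray: fixed low wooden display tray, 150 mm along its x, 220 mm along its y, rim 25 mm high, walls 8 mm, floor 5 mm thick. Origin at the centre of the underside, turned up to 0.3 rad. Near half (-x): the tight cell in the middle, a wider empty cell on either side; far half: a long cell with buttons. The tray stands left or right of the blocks, the plastic box on the other side
- tight_cell (a point): centre of the tight cell's floor, 5 mm above the table; axes as the tray's. Cell 58 mm long (x), 48 mm wide (y), 20 mm deep, open on top. A block goes in with its y along the cell's y, either way round: the soft one fits only while squeezed, then springs out against the walls and stays; a hard one cannot go in. Hold the block by its upper half so that the fingers stay above the walls
- plastic_box: fixed, empty, open box of clear plastic, 160 x 160 mm outside, 40 mm high, walls 4 mm, floor 4 mm thick (its top 4 mm above the table). Origin at the centre of the underside; can be turned by up to 0.3 rad. It has room for two blocks side by side
- paint_tall: bystander, leave it standing where it is: blue paint bottle, 44 mm across, 100 mm high, origin at the centre of the underside
- paint_short: bystander, leave it standing where it is: brown paint bottle, 40 mm across, 85 mm high, origin at the centre of the underside
- cup: bystander, leave it standing where it is: white cup, 68 mm across the rim, 75 mm high, origin at the centre of the underside
Mind the look-alikes: they are no part of the job. Leave any turquoise look-alike of the block_c alone. What is shaped like the block_a but green is not meant.

How it is judged (in metres and radians):
At the end, for the whole second after the job is handed in: The soft block is in the tight cell, upright, within 10 mm of its centre and 0.15 rad of its sides, underside within 5 mm of the cell floor; the two hard blocks stand upright on the floor of the plastic box, not stacked; all let go and at rest ((((horizontal distance between block_a and tight_cell below 0.01 m and z of block_a in the frame of tight_cell below 0.005 m and angle between the y axis of block_a and the y axis of tight_cell, either way round below 0.15 rad and angle between block_a's own z axis and vertical below 0.12 rad and linear speed of block_a below 0.02 m/s) and (x of block_b in the frame of plastic_box between -0.074 and 0.074 m and y of block_b in the frame of plastic_box between -0.074 and 0.074 m and z of block_b in the frame of plastic_box below 0.012 m and angle between block_b's own z axis and vertical below 0.15 rad and linear speed of block_b below 0.02 m/s) and (x of block_c in the frame of plastic_box between -0.074 and 0.074 m and y of block_c in the frame of plastic_box between -0.074 and 0.074 m and z of block_c in the frame of plastic_box below 0.012 m and angle between block_c's own z axis and vertical below 0.15 rad and linear speed of block_c below 0.02 m/s)) or ((horizontal distance between block_b and tight_cell below 0.01 m and z of block_b in the frame of tight_cell below 0.005 m and angle between the y axis of block_b and the y axis of tight_cell, either way round below 0.15 rad and angle between block_b's own z axis and vertical below 0.12 rad and linear speed of block_b below 0.02 m/s) and (x of block_a in the frame of plastic_box between -0.074 and 0.074 m and y of block_a in the frame of plastic_box between -0.074 and 0.074 m and z of block_a in the frame of plastic_box below 0.012 m and angle between block_a's own z axis and vertical below 0.15 rad and linear speed of block_a below 0.02 m/s) and (x of block_c in the frame of plastic_box between -0.074 and 0.074 m and y of block_c in the frame of plastic_box between -0.074 and 0.074 m and z of block_c in the frame of plastic_box below 0.012 m and angle between block_c's own z axis and vertical below 0.15 rad and linear speed of block_c below 0.02 m/s)) or ((horizontal distance between block_c and tight_cell below 0.01 m and z of block_c in the frame of tight_cell below 0.005 m and angle between the y axis of block_c and the y axis of tight_cell, either way round below 0.15 rad and angle between block_c's own z axis and vertical below 0.12 rad and linear speed of block_c below 0.02 m/s) and (x of block_a in the frame of plastic_box between -0.074 and 0.074 m and y of block_a in the frame of plastic_box between -0.074 and 0.074 m and z of block_a in the frame of plastic_box below 0.012 m and angle between block_a's own z axis and vertical below 0.15 rad and linear speed of block_a below 0.02 m/s) and (x of block_b in the frame of plastic_box between -0.074 and 0.074 m and y of block_b in the frame of plastic_box between -0.074 and 0.074 m and z of block_b in the frame of plastic_box below 0.012 m and angle between block_b's own z axis and vertical below 0.15 rad and linear speed of block_b below 0.02 m/s)))); the robot touches nothing.
It fails at once if a block is squeezed by the fingers with more than 35 N (contact force between the fingers and block_a above 75 N or contact force between the fingers and block_b above 75 N or contact force between the fingers and block_c above 75 N).
It fails at once if a block, a finger or the arm is forced against the tray with more than 45 N (contact force between any of block_a, block_b, block_c, the arm, the fingers and tray above 45 N).
It fails at once if a bottle or the cup is shifted by more than 30 mm or knocked over (distance of any of paint_tall, paint_short, cup from where it was at the start of the episode above 0.03 m or angle between any of paint_tall, paint_short, cup's own z axis and vertical above 0.5 rad).
It also fails if it takes over 67 s, if anything falls off the work surface, if the arm or the gripper's body presses on something with over 40 N, if the wrist force passes 120 N, or if a joint passes its speed limit or range.

## Robot

A 6-joint arm with a two-finger parallel gripper is mounted at the origin on the work surface. World frame = base frame: x ahead of the robot, y to its left, z up, the work surface at z = 0. Lengths are in m, angles in degrees, forces in N, time in s.
With the tool pointing down it reaches from about 0.3 to 0.75 m from the base axis. Payload 8.5 kg.
Tool frame: the origin (TCP) lies at the very end of the fingers, on their centre line; the grasp point (between the pads) lies 19 mm behind it (env.tcp_to_grasp is the distance from the TCP to the grasp point, in m); z points along the fingers, y is the line along which they close (so a half turn about z gives the same grasp; the last joint's range is limited). The gripper opens to 85 mm and grips with 20 to 120 N. Pads are 22 mm wide; open, the fingers measure 114 mm over their backs; the gripper's body (76 mm by 85 mm) begins 54 mm behind the grasp point. The pads swing forward as they close: fully open they stand 13 mm farther back than shut.
Start: joints at [61.347, 21.807, 74.336, -0, 83.858, -12.336], TCP at [0.155, 0.528, 0.231] pointing down, gripper open.
Joint ranges: [-178.18, 178.18], [-50.72, 133.34], [12.68, 142.11], [-81.47, 261.47], [9.98, 163.14], [-165.26, 165.26]. Speed limits (degrees/s): [136.94, 136.94, 180, 180, 180, 180].

## Interface

Orientations are given as a 3x3 rotation matrix whose columns are the frame's x, y, z axes.
In Python, from rig import status, get_image, env gives the robot as it stands.
- The arm moves only by the shell command python3 -m handwheel 'ROWS' [FORCE]. ROWS is text: rows parted by semicolons, each of 7 numbers parted by spaces: the shift along the world's x, y, z in cm, then the turn, a rotation vector about the world's x, y, z in degrees, then the opening, from 0 (shut) to 1 (fully open). In form: dx dy dz wx wy wz gripper; .... A call has 1 to 8 rows; each row is the pose to reach, as a shift and turn from the pose commanded when the call began; what a row does not reach only later rows make up. A row lasts 1/12 s, in which the tool goes at most 41.7 mm and 7.16 degrees, less where a joint would pass 70% of its speed; a pose out of reach is approached as far as the arm can. A call with a gripper value outside its range is refused whole. The fingers move at their own pace and stop on an object; FORCE is the grip in N (left out, the last holds). Time passes only in rows, so rows that repeat a pose let the fingers close. It gives the time, the measured TCP pose, the force, the opening and the grip force at its end, in the units of the state.
- status.observe(): the state, without advancing time (a new reading comes with each control period).
- get_image(name): name is "side" or "top"; returns a dict with "color" (384x512x3 uint8, red, green, blue), "vertical_fov" (degrees; the focal length in pixels is half the picture's height over the tangent of half this angle, whatever the lens; pixels are square), "cx", "cy" (the principal point, pixels), "xyz" and "orientation" of the camera in the world. Camera axes: x right, y down, z forward; pixel columns grow to the right and rows downward; lengths in m; the calibration is good to about 2 mm. A picture is of the moment at which its call begins. There is no depth.
- env.close_job(): hands the job in; it is judged then, once.
The state is a dict: "time_s": time; "q": joint angles; "qvel": joint speeds; "joint_efforts": joint torques, N m; "position": TCP position; "tool_rot": TCP orientation; "ft_force": force on the tool from outside, world axes, zero at the start; "wrist_torque": the same for the moment, N m; "grip_width": finger opening in m; "gripper_force": force on a finger pad.
Only numpy, scipy, OpenCV 4.12 (cv2) and the standard library are available. Lean on these libraries where they do the work, as an engineer would, in place of code of your own. Each camera call takes 0.05 s, during which the arm holds its last target. There are 200 camera calls.

## Working session

There is one attempt and no reset: what is moved stays moved. The work goes in short steps, Python scripts to look and compute and a shell command to move; the robot and the scene stay as the last step left them, time stands still between calls to the robot, and variables do not carry over. Pictures are saved under pics/ and viewed, at most 10 in all, crops included, and the job is handed in when it is done.

```bash
ls; mkdir -p pics; python3 - <<'E'
from rig import status,get_image,env
import cv2,json
for n in("top","side"):
    d=get_image(n); cv2.imwrite(f"pics/{n}0.png",d["color"][:,:,::-1])
    print(n,{k:v for k,v in d.items() if k!="color"})
s=status.observe(); print(s["time_s"],s["position"],s["tool_rot"],s["ft_force"],s["grip_width"],env.tcp_to_grasp)
E
```

```text
pics
top {'vertical_fov': 52.97949663935179, 'cx': 255.24641240564958, 'cy': 195.82751215087177, 'xyz': array([ 0.39881324, -0.02179008,  0.91882286]), 'orientation': array([[-0.01043881, -0.98042761,  0.196603  ],
       [-0.99982376,  0.01330184,  0.01324764],
       [-0.01560354, -0.19643006, -0.98039368]])}
side {'vertical_fov': 44.24940374616639, 'cx': 259.05678501121463, 'cy': 192.23475775315987, 'xyz': array([0.48119334, 0.68894827, 0.7747715 ]), 'orientation': array([[-0.98815919, -0.12190814,  0.09316555],
       [-0.15229729,  0.70561119, -0.69203929],
       [ 0.01862657, -0.69803385, -0.71582246]])}
0.1 [0.15441017 0.52760177 0.2307918 ] [[-9.59721572e-01  2.80952221e-01 -5.95026312e-04]
 [ 2.80952737e-01  9.59720937e-01 -1.13218380e-03]
 [ 2.52969656e-04 -1.25375549e-03 -9.99999182e-01]] [ 0.6227252  -0.73075506 -0.89281189] 0.08543281871965674 0.0187
```

View pics/top0.png

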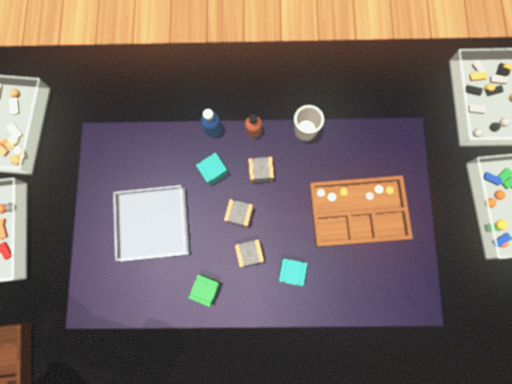

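View pics/side0.png

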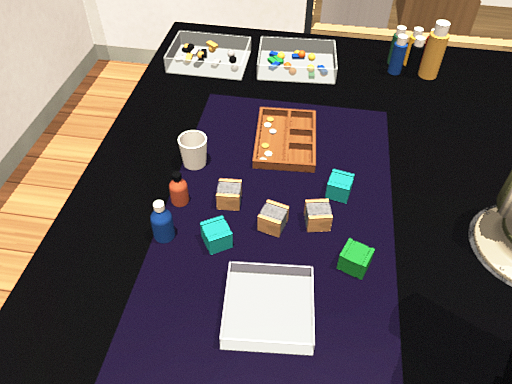

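```bash
python3 - <<'E'
import cv2,numpy as np
a=cv2.imread("pics/top0.png"); b=cv2.imread("pics/side0.png")
A=cv2.resize(a[145:315,185:425],None,fx=3.3,fy=3.3,interpolation=cv2.INTER_CUBIC)
cv2.imwrite("pics/c_top.png",A)
hsv=cv2.cvtColor(a,cv2.COLOR_BGR2HSV)
for p in [(261,169),(261,158),(261,181),(238,212),(240,201),(249,253),(340,205),(330,228),(335,180),(361,228),(150,220),(115,220)]: print(p,a[p[1],p[0]],hsv[p[1],p[0]])
E
```

```text
(261, 169) [173 183 186] [ 23  18 186]
(261, 158) [162 168 174] [ 15  18 174]
(261, 181) [90 90 93] [ 0  8 93]
(238, 212) [177 186 190] [ 21  17 190]
(240, 201) [144 138 145] [154  12 145]
(249, 253) [174 184 187] [ 23  18 187]
(340, 205) [101 159 229] [ 14 143 229]
(330, 228) [100 154 225] [ 13 142 225]
(335, 180) [101 109 150] [  5  83 150]
(361, 228) [ 99 160 231] [ 14 146 231]
(150, 220) [239 234 230] [107  10 239]
(115, 220) [218 209 204] [109  16 218]
```

View pics/c_top.png

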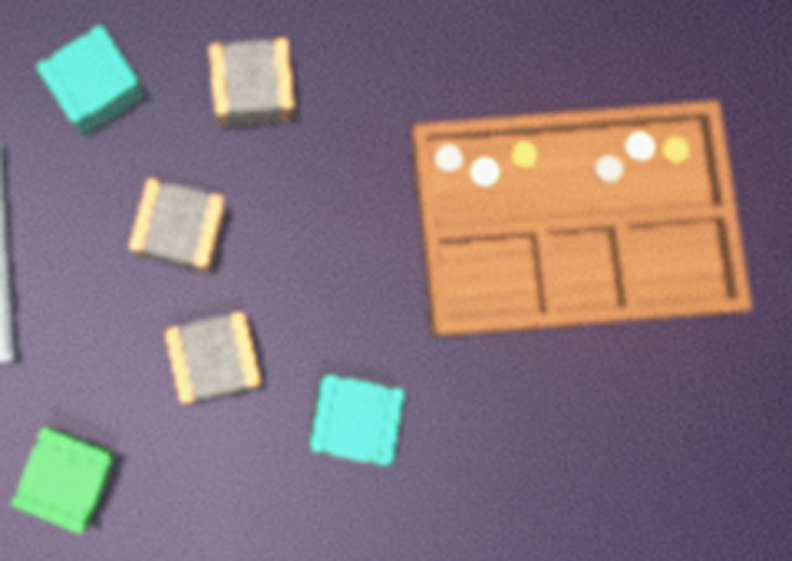

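```bash
cat > vis.py <<'E'
import cv2,numpy as np
from rig import status,get_image
def cam(n): return get_image(n)
def plane(d,uv,z):
    uv=np.atleast_2d(np.asarray(uv,float)); f=192/np.tan(np.radians(d["vertical_fov"]/2))
    r=np.c_[(uv[:,0]-d["cx"])/f,(uv[:,1]-d["cy"])/f,np.ones(len(uv))]@np.array(d["orientation"]).T
    return np.array(d["xyz"])[:2]+r[:,:2]*((z-d["xyz"][2])/r[:,2])[:,None]
def proj(d,P):
    f=192/np.tan(np.radians(d["vertical_fov"]/2)); p=(np.atleast_2d(P)-d["xyz"])@np.array(d["orientation"])
    return np.c_[d["cx"]+f*p[:,0]/p[:,2],d["cy"]+f*p[:,1]/p[:,2]]
def hsv(d): return cv2.cvtColor(d["color"],cv2.COLOR_RGB2HSV)
def blobs(m,amin,amax=1e9):
    n,l,s,c=cv2.connectedComponentsWithStats(m.astype(np.uint8))
    return [(l==i,s[i],c[i]) for i in range(1,n) if amin<=s[i][4]<=amax]
def quad(m):
    "corner points of a mask's convex hull, subpixel by line fits to the four sides of its min-area box"
    c=max(cv2.findContours(m.astype(np.uint8),0,1)[0],key=cv2.contourArea)
    h=cv2.convexHull(c)
    for e in np.arange(.01,.12,.005):
        q=cv2.approxPolyDP(h,e*cv2.arcLength(h,True),True)
        if len(q)<=4: break
    q=q[:,0].astype(float); c=c[:,0].astype(float); L=[]
    for i in range(len(q)):
        a,b=q[i],q[(i+1)%len(q)]; t=(b-a)/np.linalg.norm(b-a); n=np.array([-t[1],t[0]]); s=(c-a)@t; w=np.abs((c-a)@n)
        k=(w<2.5)&(s>.12*np.linalg.norm(b-a))&(s<.88*np.linalg.norm(b-a))
        v=cv2.fitLine(c[k].astype(np.float32),cv2.DIST_HUBER,0,.01,.01).ravel(); L.append(np.cross([v[2],v[3],1],[v[2]+v[0],v[3]+v[1],1]))
    P=[np.cross(L[i-1],L[i]) for i in range(len(L))]
    return np.array([p[:2]/p[2] for p in P])
E
python3 - <<'E'
from vis import *
np.set_printoptions(precision=4,suppress=True)
for n in("top","side"):
    d=cam(n);h=hsv(d);H,S,V=[h[...,i].astype(int) for i in range(3)]
    wood=(H>5)&(H<25)&(S>60)&(V>120)
    roi=np.zeros(wood.shape,bool)
    if n=="top": roi[130:320,190:430]=1
    else: roi[95:350,140:400]=1
    print(n)
    for m,s,c in blobs(wood&roi,15):
        print(s,c,plane(d,c,.045)[0], "medianHSV",np.median(h[m],0))
    big=max(blobs(wood&roi,15),key=lambda b:b[1][4])[0]
    q=quad(big)
    for z in(0,.025):
        P=plane(d,q,z); print(z,"tray corners",P.tolist() if 0 else P, "sides",np.linalg.norm(np.roll(P,-1,0)-P,axis=1),"c",P.mean(0))
    # plastic box
    w=(S<45)&(V>170)
    roi[:]=0
    if n=="top": roi[170:275,100:200]=1
    else: roi[255:360,210:325]=1
    b=max(blobs(w&roi,200),key=lambda b:b[1][4])[0]; q=quad(b)
    for z in(0,.004,.04):
        P=plane(d,q,z); print(z,"box",P,"sides",np.linalg.norm(np.roll(P,-1,0)-P,axis=1),"c",P.mean(0))
E
```

```text
top
[247 130  13   7  61] [252.459  132.2295] [ 0.7293 -0.0049] medianHSV [  8. 125. 127.]
[268 156   7  24  94] [270.766  166.9787] [ 0.6426 -0.0471] medianHSV [ 20.   91.5 238. ]
[248 158   6  24  94] [250.7128 168.8511] [ 0.6388 -0.    ] medianHSV [ 18.5  88.  241.5]
[ 310  175  103   72 5915] [360.1214 211.6044] [ 0.534  -0.2492] medianHSV [ 13. 141. 225.]
[224 199  10  23  86] [228.407  209.4535] [0.5429 0.0521] medianHSV [ 20.   83.5 240.5]
[243 204  10  23  92] [248.1848 215.1957] [0.529  0.0067] medianHSV [ 19.   94.5 239. ]
[255 239   9  24  78] [259.4103 250.4487] [ 0.4486 -0.018 ] medianHSV [ 20.   93.5 239. ]
[235 244   9  23  74] [238.8649 254.8108] [0.4394 0.0282] medianHSV [ 19.  81. 239.]
0 tray corners [[ 0.6298 -0.3691]
 [ 0.4752 -0.3789]
 [ 0.4599 -0.1522]
 [ 0.6143 -0.1417]] sides [0.1549 0.2271 0.1547 0.228 ] c [ 0.5448 -0.2605]
0.025 tray corners [[ 0.6235 -0.3597]
 [ 0.4732 -0.3691]
 [ 0.4583 -0.1487]
 [ 0.6084 -0.1384]] sides [0.1507 0.221  0.1505 0.2218] c [ 0.5409 -0.254 ]
0 box [[0.6143 0.1681]
 [0.445  0.1522]
 [0.4296 0.3238]
 [0.5973 0.3402]] sides [0.17
[... 913 characters left out ...]
 170.]
0 tray corners [[ 0.6301 -0.3902]
 [ 0.4775 -0.3983]
 [ 0.4602 -0.1529]
 [ 0.6139 -0.1428]] sides [0.1528 0.246  0.154  0.248 ] c [ 0.5454 -0.271 ]
0.025 tray corners [[ 0.6253 -0.3554]
 [ 0.4776 -0.3632]
 [ 0.4609 -0.1257]
 [ 0.6096 -0.1159]] sides [0.1479 0.2381 0.149  0.24  ] c [ 0.5434 -0.2401]
0 box [[0.6121 0.1407]
 [0.4455 0.1246]
 [0.4286 0.3095]
 [0.5949 0.325 ]] sides [0.1673 0.1857 0.1669 0.1851] c [0.5203 0.2249]
0.004 box [[0.6114 0.1435]
 [0.4457 0.1275]
 [0.4289 0.3115]
 [0.5943 0.3269]] sides [0.1665 0.1847 0.1661 0.1842] c [0.5201 0.2273]
0.04 box [[0.6053 0.169 ]
 [0.4474 0.1537]
 [0.4314 0.3291]
 [0.589  0.3438]] sides [0.1587 0.1761 0.1583 0.1756] c [0.5183 0.2489]
```

```bash
python3 -m handwheel '19 -25 0 0 0 0 1;19 -25 0 0 0 0 1;19 -25 0 0 0 0 1;19 -25 0 0 0 0 1;19 -25 0 0 0 0 1;19 -25 0 0 0 0 1;19 -25 0 0 0 0 1;19 -25 0 0 0 -0.7 1' 20; python3 -m handwheel '19.1 -24.9 -9 0 0 0 1;19.1 -24.9 -9 0 0 0 1;19.1 -24.9 -9 0 0 0 1;19.1 -24.9 -9 0 0 0 1;19.1 -24.9 -9 0 0 0 1;19.1 -24.9 -9 0 0 0 1;19.1 -24.9 -9 0 0 0 1;19.1 -24.9 -9 0 0 0 1'; python3 - <<'E'
from vis import *
s=status.observe(); print(s["tool_rot"])
E
```

```text
time_s: 0.87
position: [0.3463, 0.2749, 0.2313]
tool_rot: [[-0.956, 0.295, 0.0], [0.295, 0.956, -0.001], [-0.001, -0.001, -1.0]]
ft_force: [0.9, 0.7, 0.1]
grip_width: 0.0854
gripper_force: 0.0
time_s: 1.53
position: [0.5366, 0.0264, 0.1403]
tool_rot: [[-0.956, 0.294, -0.0], [0.294, 0.956, -0.0], [0.0, -0.0, -1.0]]
ft_force: [-0.2, 0.8, -0.1]
grip_width: 0.0854
gripper_force: 0.0
[[-9.55888445e-01  2.93729605e-01 -4.46360384e-04]
 [ 2.93729668e-01  9.55888527e-01 -8.04164565e-05]
 [ 4.03050076e-04 -2.07978449e-04 -9.99999897e-01]]
```

```bash
python3 -m handwheel '0 0.1 -4 0 0 0 1;0 0.1 -8 0 0 0 1;0 0.1 -10.5 0 0 0 1;0 0.1 -11.8 0 0 0 1;0 0.1 -11.8 0 0 0 1;0 0.1 -11.8 0 0 0 1;0 0.1 -11.8 0 0 0 1' 20; python3 -m handwheel '0 0 0 0 0 0 0.4;0 0 0 0 0 0 0.4;0 0 0 0 0 0 0.4;0 0 0 0 0 0 0.4;0 0 0 0 0 0 0.4;0 0 0 0 0 0 0.4' 20
```

```text
time_s: 2.12
position: [0.5362, 0.0298, 0.0244]
tool_rot: [[-0.956, 0.293, 0.002], [0.293, 0.956, -0.0], [-0.002, 0.0, -1.0]]
ft_force: [0.3, 0.1, -0.2]
grip_width: 0.085
gripper_force: 0.0
time_s: 2.62
position: [0.5363, 0.0299, 0.0247]
tool_rot: [[-0.956, 0.292, 0.003], [0.292, 0.956, -0.0], [-0.003, 0.0, -1.0]]
ft_force: [-1.1, 0.9, 9.0]
grip_width: 0.0428
gripper_force: 19.7
```

```bash
python3 -m handwheel '0 0 3 0 0 0 0.4;0 0 6.5 0 0 0 0.4;-0.5 -3.5 7.5 0 0 7 0.4;-1 -7.5 7.5 0 0 14 0.4;-1.5 -11.5 7.5 0 0 20.9 0.4;-2 -15.5 7.5 0 0 20.9 0.4;-2.3 -19 7.5 0 0 20.9 0.4;-2.6 -21 7.5 0 0 20.9 0.4' 20; python3 -m handwheel '-0.3 -3.5 0 0 0 0 0.4;-0.6 -7 0 0 0 0 0.4;-0.6 -7.8 0 0 0 0 0.4;-0.6 -7.8 0 0 0 0 0.4;-0.6 -7.8 -3 0 0 0 0.4;-0.6 -7.8 -3 0 0 0 0.4;-0.6 -7.8 -3 0 0 0 0.4' 20; python3 - <<'E'
from vis import *
for n in("side","top"):
    d=cam(n); c=d["color"]
    crop=c[90:190,230:340] if n=="side" else c[160:260,290:430]
    cv2.imwrite(f"pics/hover_{n}.png",cv2.resize(crop[...,::-1],None,fx=5,fy=5,interpolation=cv2.INTER_CUBIC))
print(status.observe()["tool_rot"],status.observe()["position"])
E
```

```text
time_s: 3.28
position: [0.5091, -0.1843, 0.0987]
tool_rot: [[-0.998, -0.065, 0.001], [-0.065, 0.998, -0.002], [-0.001, -0.002, -1.0]]
ft_force: [0.3, -0.1, -1.2]
grip_width: 0.0418
gripper_force: 22.4
time_s: 3.87
position: [0.503, -0.2564, 0.0677]
tool_rot: [[-0.998, -0.069, -0.003], [-0.069, 0.998, 0.002], [0.003, 0.003, -1.0]]
ft_force: [0.1, 0.0, 0.0]
grip_width: 0.042
gripper_force: 22.3
[[-9.97623487e-01 -6.88987678e-02  5.81910713e-04]
 [-6.88989846e-02  9.97623576e-01 -3.61010763e-04]
 [-5.55654650e-04 -4.00245874e-04 -9.99999766e-01]] [ 0.50400771 -0.25739308  0.06932847]
```

View pics/hover_side.png

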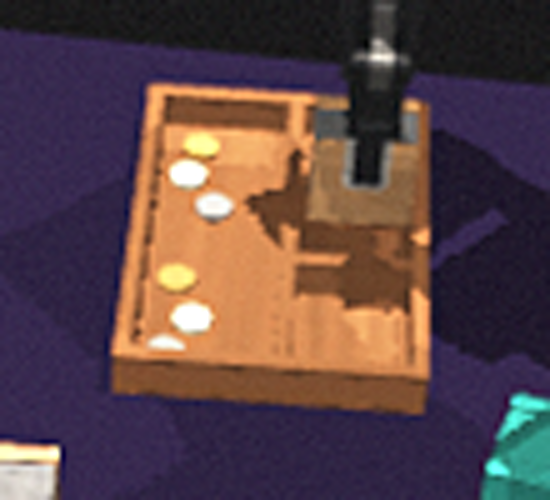

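```bash
python3 - <<'E'
from vis import *
t=.068;u=np.array([np.cos(t),np.sin(t)]);v=np.array([-np.sin(t),np.cos(t)]);C=np.array([.5420,-.2557])
def prof(d,img,us,vs,z,ax):
    U,Vv=np.meshgrid(us,vs,indexing="ij"); P=C+U[...,None]*u+Vv[...,None]*v
    p=proj(d,np.c_[P.reshape(-1,2),np.full(U.size,z)]).astype(np.float32).reshape(U.shape+(2,))
    return cv2.remap(img,p[...,0],p[...,1],cv2.INTER_LINEAR).mean(ax)
for n in("top","side"):
    d=cam(n); g=cv2.imread(f"pics/{n}0.png")[...,2].astype(np.float32)
    vs=np.arange(-.118,.1181,.002); 
    a=prof(d,g,np.arange(-.055,-.02,.002),vs,.025,0)
    print(n,"v profile",*[f"{x*1e3:.0f}:{y:.0f}" for x,y in zip(vs,a)])
    us=np.arange(-.085,.0851,.002); a=prof(d,g,us,np.arange(-.018,.019,.002),.025,1)
    print(n,"u profile",*[f"{x*1e3:.0f}:{y:.0f}" for x,y in zip(us,a)])
d=cam("side")
print(plane(d,[[291.4,134],[312,135]],.0446))
E
```

```text
top v profile -118:92 -116:90 -114:93 -112:110 -110:149 -108:192 -106:215 -104:216 -102:194 -100:156 -98:127 -96:134 -94:170 -92:207 -90:223 -88:226 -86:225 -84:226 -82:225 -80:225 -78:226 -76:226 -74:226 -72:226 -70:226 -68:226 -66:227 -64:227 -62:227 -60:227 -58:227 -56:227 -54:227 -52:227 -50:228 -48:228 -46:228 -44:228 -42:227 -40:228 -38:228 -36:228 -34:228 -32:228 -30:228 -28:227 -26:223 -24:202 -22:165 -20:147 -18:172 -16:210 -14:226 -12:229 -10:229 -8:229 -6:229 -4:229 -2:229 0:229 2:228 4:228 6:229 8:229 10:229 12:228 14:229 16:229 18:228 20:229 22:229 24:229 26:228 28:228 30:224 32:202 34:170 36:166 38:198 40:223 42:229 44:230 46:229 48:229 50:229 52:228 54:228 56:228 58:229 60:229 62:229 64:229 66:229 68:229 70:229 72:228 74:228 76:228 78:228 80:228 82:229 84:229 86:229 88:229 90:229 92:229 94:229 96:229 98:229 100:227 102:225 104:225 106:225 108:222 110:199 112:159 114:125 116:113 118:113
top u profile -85:107 -83:105 -81:106 -79:120 -77:155 -75:198 -73:222 -71:226 -69:223 -67:218 -65:215 -63:218 -61:224 -59:226 -57:226 -55:223 -53:221 -51:221 -49:223 -47:227 -45:229 -43:
[... 1366 characters left out ...]
8:112
side u profile -85:53 -83:53 -81:53 -79:51 -77:45 -75:61 -73:142 -71:226 -69:248 -67:247 -65:207 -63:163 -61:141 -59:160 -57:163 -55:164 -53:164 -51:164 -49:165 -47:163 -45:163 -43:166 -41:170 -39:171 -37:170 -35:170 -33:170 -31:171 -29:169 -27:166 -25:165 -23:165 -21:166 -19:166 -17:164 -15:164 -13:165 -11:164 -9:166 -7:197 -5:229 -3:240 -1:236 1:229 3:222 5:218 7:224 9:233 11:238 13:239 15:240 17:240 19:240 21:240 23:241 25:241 27:240 29:240 31:239 33:235 35:232 37:231 39:235 41:240 43:242 45:240 47:238 49:238 51:236 53:235 55:237 57:239 59:240 61:240 63:242 65:223 67:181 69:182 71:226 73:246 75:236 77:180 79:76 81:36 83:45 85:52
[[ 0.52827324 -0.22828754]
 [ 0.4778976  -0.23329324]]
```

```bash
python3 -m handwheel '0 0 -0.8 0 0 0 0.4;0 0 -1.5 0 0 0 0.4;0 0 -1.9 0 0 0 0.4;0 0 -2.1 0 0 0 0.4;0 0 -2.3 0 0 0 0.4;0 0 -2.4 0 0 0 0.4;0 0 -2.4 0 0 0 0.4' 20
```

```text
time_s: 4.7
position: [0.5035, -0.2582, 0.0441]
tool_rot: [[-0.998, -0.068, -0.0], [-0.068, 0.998, 0.0], [0.0, 0.0, -1.0]]
ft_force: [-0.6, -0.2, -1.7]
grip_width: 0.0426
gripper_force: 22.3
```

```bash
python3 -m handwheel '0 0 -0.3 0 0 0 0.4;0 0 -0.6 0 0 0 0.4;0 0 -0.9 0 0 0 0.4;0 0 -1.1 0 0 0 0.4;0 0 -1.25 0 0 0 0.4;0 0 -1.3 0 0 0 0.4;0 0 -1.3 0 0 0 0.4' 20
```

```text
time_s: 5.28
position: [0.5035, -0.2582, 0.0312]
tool_rot: [[-0.998, -0.068, -0.0], [-0.068, 0.998, 0.0], [0.0, 0.0, -1.0]]
ft_force: [0.1, -0.3, -1.2]
grip_width: 0.0426
gripper_force: 22.3
```

```bash
python3 -m handwheel '0 0 -0.1 0 0 0 0.4;0 0 -0.15 0 0 0 0.4;0 0 -0.2 0 0 0 0.4;0 0 -0.2 0 0 0 0.4' 20
```

```text
time_s: 5.62
position: [0.5035, -0.2582, 0.0298]
tool_rot: [[-0.998, -0.068, 0.0], [-0.068, 0.998, -0.0], [-0.0, -0.0, -1.0]]
ft_force: [-1.7, 1.0, 4.6]
grip_width: 0.0421
gripper_force: 22.7
```

```bash
python3 -m handwheel '0 0 0 0 0 0 0.8;0 0 0 0 0 0 0.8;0 0 0 0 0 0 0.8;0 0 0 0 0 0 0.8' 20;  python3 -m handwheel '0 0 1 0 0 0 0.8;0 0 3 0 0 0 0.8;0 0 6 0 0 0 0.8;0 4 9 0 0 0 0.9;0 8 9 0 0 0 1;0 12 9 0 0 0 1;0 12 9 0 0 0 1' 20; python3 - <<'E'
from vis import *
for n in("side","top"):
    d=cam(n); c=d["color"]
    cv2.imwrite(f"pics/p1_{n}.png",d["color"][...,::-1])
a=cv2.imread("pics/p1_side.png")[90:190,230:340];b=cv2.imread("pics/p1_top.png")[150:250,290:400]
cv2.imwrite("pics/p1.png",cv2.resize(np.hstack([a,b[:100]]),None,fx=3.6,fy=3.6,interpolation=cv2.INTER_CUBIC))
E
```

```text
time_s: 5.95
position: [0.5036, -0.2583, 0.0293]
tool_rot: [[-0.998, -0.068, 0.0], [-0.068, 0.998, -0.0], [-0.0, -0.0, -1.0]]
ft_force: [-0.5, 1.1, 0.1]
grip_width: 0.0685
gripper_force: 0.0
time_s: 6.53
position: [0.5028, -0.1328, 0.1208]
tool_rot: [[-0.997, -0.072, 0.0], [-0.072, 0.997, 0.001], [-0.0, 0.001, -1.0]]
ft_force: [-0.0, -0.3, -0.7]
grip_width: 0.0852
gripper_force: 0.0
```

View pics/p1.png

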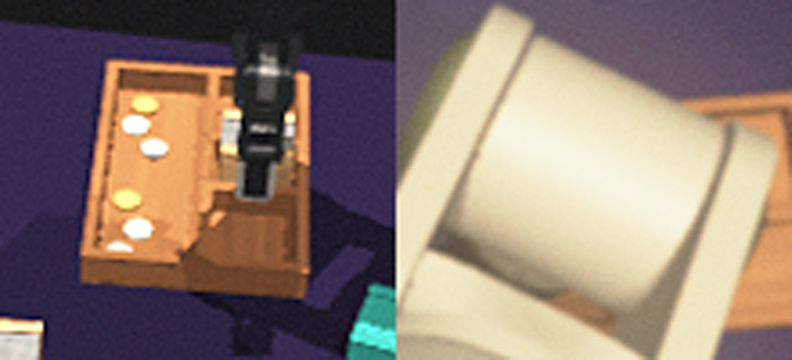

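```bash
python3 -m handwheel '3.5 2.9 0 0 0 0.6 1;7 5.8 0 0 0 0.6 1;10.5 8.7 0 0 0 0.6 1;13.8 11.5 0 0 0 0.6 1;13.8 11.5 0 0 0 0.6 1;13.8 11.5 -3 0 0 0.6 1;13.8 11.5 -5 0 0 0.6 1;13.8 11.5 -5 0 0 0.6 1' 20; python3 - <<'E'
from vis import *
d=cam("top");np.set_printoptions(precision=4,suppress=True)
cv2.imwrite("pics/p2_top.png",d["color"][...,::-1])
d=cam("side");cv2.imwrite("pics/p2_side.png",d["color"][...,::-1]);a=d["color"][90:240,150:350,::-1]
cv2.imwrite("pics/p2.png",cv2.resize(a,None,fx=3.6,fy=3.6,interpolation=cv2.INTER_CUBIC))
E
```

```text
time_s: 7.3
position: [0.64, -0.0241, 0.065]
tool_rot: [[-0.997, -0.077, -0.007], [-0.077, 0.997, 0.001], [0.007, 0.002, -1.0]]
ft_force: [0.0, -0.4, -0.4]
grip_width: 0.0855
gripper_force: 0.0
```

View pics/p2.png

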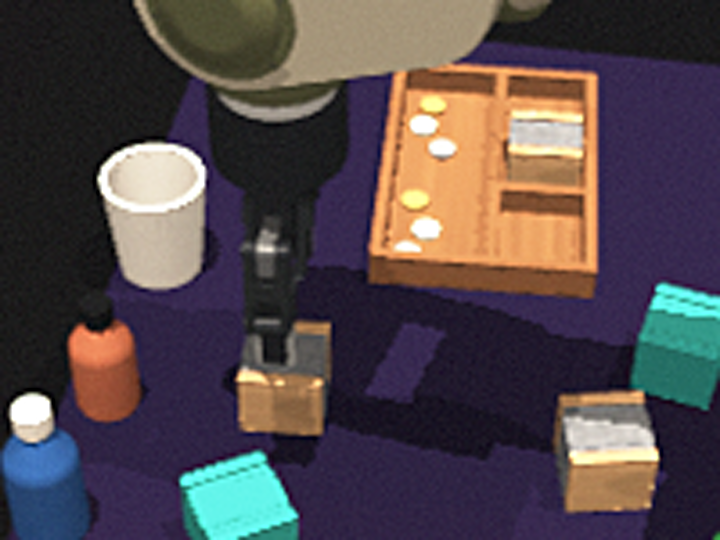

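The soft block sits level in the tight cell (crop px 545,150). The open gripper is over the rear block (285,375), well clear of the brown bottle and cup.

```bash
python3 -m handwheel '0 0 -2 0 0 0 1;0 0 -3.5 0 0 0 1;0 0 -4.2 0 0 0 1;0 0 -4.2 0 0 0 1;0 0 -4.2 0 0 0 1' 20; python3 -m handwheel '0 0 0 0 0 0 0.45;0 0 0 0 0 0 0.45;0 0 0 0 0 0 0.45;0 0 0 0 0 0 0.45;0 0 0 0 0 0 0.45;0 0 0 0 0 0 0.45' 20
```

```text
time_s: 7.82
position: [0.6422, -0.0238, 0.0287]
tool_rot: [[-0.997, -0.078, 0.002], [-0.078, 0.997, -0.0], [-0.002, -0.001, -1.0]]
ft_force: [0.4, 0.2, 0.6]
grip_width: 0.0852
gripper_force: 0.0
time_s: 8.32
position: [0.642, -0.0232, 0.0285]
tool_rot: [[-0.997, -0.078, 0.002], [-0.078, 0.997, -0.0], [-0.002, -0.001, -1.0]]
ft_force: [-1.9, 1.4, 6.0]
grip_width: 0.0523
gripper_force: 20.8
```

```bash
python3 -m handwheel '0 0 0 0 0 0 0.8;0 0 0 0 0 0 0.8;0 0 0 0 0 0 0.8;0 0 -0.6 0 0 0 0.8;0 0 -0.6 0 0 0 0.8' 20; python3 -m handwheel '0 0 0 0 0 0 0.45;0 0 0 0 0 0 0.45;0 0 0 0 0 0 0.45;0 0 0 0 0 0 0.45;0 0 0 0 0 0 0.45;0 0 1 0 0 0 0.45;0 0 3 0 0 0 0.45;0 0 6 0 0 0 0.45' 20;  python3 -m handwheel '0 0 3 0 0 0 0.45;0 0 4 0 0 0 0.45;0 0 4 0 0 0 0.45;0 0 4 0 0 0 0.45' 20
```

```text
time_s: 8.73
position: [0.641, -0.0231, 0.0201]
tool_rot: [[-0.997, -0.078, -0.002], [-0.078, 0.997, 0.0], [0.002, 0.001, -1.0]]
ft_force: [-0.8, -0.1, -0.7]
grip_width: 0.0682
gripper_force: 0.0
time_s: 9.4
position: [0.6403, -0.0229, 0.0804]
tool_rot: [[-0.997, -0.078, -0.005], [-0.078, 0.997, 0.001], [0.005, 0.001, -1.0]]
ft_force: [0.1, 0.6, -1.3]
grip_width: 0.0526
gripper_force: 21.5
time_s: 9.73
position: [0.6412, -0.0231, 0.1209]
tool_rot: [[-0.997, -0.078, -0.0], [-0.078, 0.997, 0.0], [0.0, 0.0, -1.0]]
ft_force: [-0.3, -0.1, -1.9]
grip_width: 0.0529
gripper_force: 21.5
```

```bash
python3 -m handwheel '-1.2 3.8 0 0 0 0.6 0.45;-2.4 7.6 0 0 0 0.6 0.45;-3.6 11.4 0 0 0 0.6 0.45;-4.8 15.2 0 0 0 0.6 0.45;-6 19 0 0 0 0.6 0.45;-7.2 22.8 0 0 0 0.6 0.45;-8.6 26.5 0 0 0 0.6 0.45;-8.6 26.5 0 0 0 0.6 0.45' 20; python3 -m handwheel '0 0 0 0 0 0 0.45;0 0 -2.5 0 0 0 0.45;0 0 -5 0 0 0 0.45;0 0 -7 0 0 0 0.45;0 0 -8.5 0 0 0 0.45;0 0 -9 0 0 0 0.45;0 0 -9 0 0 0 0.45' 20
```

```text
time_s: 10.4
position: [0.5516, 0.2475, 0.1191]
tool_rot: [[-0.996, -0.095, -0.005], [-0.095, 0.996, 0.001], [0.005, 0.001, -1.0]]
ft_force: [-0.7, 0.6, -2.0]
grip_width: 0.0526
gripper_force: 21.7
time_s: 10.98
position: [0.5549, 0.2406, 0.0292]
tool_rot: [[-0.996, -0.087, -0.004], [-0.087, 0.996, -0.001], [0.004, -0.001, -1.0]]
ft_force: [-0.9, 0.1, -1.5]
grip_width: 0.0531
gripper_force: 21.8
```

```bash
python3 -m handwheel '0 0 -0.1 0 0 0 0.45;0 0 -0.2 0 0 0 0.45;0 0 -0.3 0 0 0 0.45;0 0 -0.4 0 0 0 0.45;0 0 -0.4 0 0 0 0.45' 20
```

```text
time_s: 11.4
position: [0.5556, 0.2418, 0.0276]
tool_rot: [[-0.996, -0.089, 0.001], [-0.089, 0.996, 0.0], [-0.001, 0.0, -1.0]]
ft_force: [-0.3, -0.5, -1.0]
grip_width: 0.0526
gripper_force: 21.8
```

```bash
python3 -m handwheel '0 0 -0.1 0 0 0 0.45;0 0 -0.2 0 0 0 0.45;0 0 -0.2 0 0 0 0.45;0 0 -0.2 0 0 0 0.45' 20
```

```text
time_s: 11.73
position: [0.5555, 0.2419, 0.0253]
tool_rot: [[-0.996, -0.089, -0.0], [-0.089, 0.996, -0.0], [0.0, -0.0, -1.0]]
ft_force: [-0.3, 0.4, -0.9]
grip_width: 0.053
gripper_force: 21.8
```

```bash
python3 -m handwheel '0 0 -0.1 0 0 0 0.45;0 0 -0.1 0 0 0 0.45;0 0 -0.1 0 0 0 0.75;0 0 -0.1 0 0 0 0.75;0 0 -0.1 0 0 0 0.75;0 0 2 0 0 0 0.75;0 0 5 0 0 0 0.75;0 0 9 0 0 0 0.75' 20; python3 -m handwheel '-1.7 -3.7 0 0 0 6.2 1;-3.4 -7.4 0 0 0 6.2 1;-5.1 -11 0 0 0 6.2 1;-6.8 -14.6 0 0 0 6.2 1;-8.5 -18.2 0 0 0 6.2 1;-10.2 -21.8 0 0 0 6.2 1;-11.1 -23.7 0 0 0 6.2 1;-11.1 -23.7 0 0 0 6.2 1' 20; python3 -m handwheel '0 0 -2 0 0 0 1;0 0 -5 0 0 0 1;0 0 -8 0 0 0 1;0 0 -9.3 0 0 0 1;0 0 -9.3 0 0 0 1;0 0 -9.3 0 0 0 1' 20
```

```text
time_s: 12.4
position: [0.5543, 0.2415, 0.1141]
tool_rot: [[-0.996, -0.088, -0.005], [-0.088, 0.996, -0.001], [0.005, -0.001, -1.0]]
ft_force: [0.2, -0.2, 0.0]
grip_width: 0.064
gripper_force: 0.0
time_s: 13.07
position: [0.4432, 0.0021, 0.1155]
tool_rot: [[-0.981, -0.192, -0.001], [-0.192, 0.981, -0.001], [0.001, -0.0, -1.0]]
ft_force: [0.4, -0.5, 0.0]
grip_width: 0.0853
gripper_force: 0.0
time_s: 13.57
position: [0.4447, 0.0052, 0.0223]
tool_rot: [[-0.981, -0.196, -0.001], [-0.196, 0.981, 0.0], [0.001, 0.0, -1.0]]
ft_force: [0.2, 0.6, -0.4]
grip_width: 0.0853
gripper_force: 0.0
```

```bash
python3 -m handwheel '0 0 0 0 0 0 0.45;0 0 0 0 0 0 0.45;0 0 0 0 0 0 0.45;0 0 0 0 0 0 0.45;0 0 0 0 0 0 0.45;0 0 0 0 0 0 0.45' 20; python3 -m handwheel '0 0 1 0 0 0 0.45;0 0 4 0 0 0 0.45;0 0 7 0 0 0 0.45;0 0 10 0 0 0 0.45;0 0 10 0 0 0 0.45' 20; python3 -m handwheel '0.6 3.8 0 0 0 -6.2 0.45;1.2 7.6 0 0 0 -6.2 0.45;1.8 11.4 0 0 0 -6.2 0.45;2.4 15.2 0 0 0 -6.2 0.45;3 19 0 0 0 -6.2 0.45;3.7 23 0 0 0 -6.2 0.45;3.7 23 0 0 0 -6.2 0.45;3.7 23 0 0 0 -6.2 0.45' 20; python3 - <<'E'
from vis import *
d=cam("side");a=d["color"][140:380,180:380,::-1]
cv2.imwrite("pics/p3.png",cv2.resize(a,None,fx=2.5,fy=2.5,interpolation=cv2.INTER_CUBIC))
E
```

```text
time_s: 14.07
position: [0.4451, 0.0048, 0.0234]
tool_rot: [[-0.981, -0.196, 0.002], [-0.196, 0.981, -0.001], [-0.002, -0.001, -1.0]]
ft_force: [-0.6, 0.7, 5.8]
grip_width: 0.0525
gripper_force: 20.1
time_s: 14.48
position: [0.4468, 0.0044, 0.1275]
tool_rot: [[-0.981, -0.196, 0.01], [-0.196, 0.981, -0.003], [-0.009, -0.004, -1.0]]
ft_force: [1.7, 0.0, 0.2]
grip_width: 0.0528
gripper_force: 22.0
time_s: 15.15
position: [0.4811, 0.2364, 0.1219]
tool_rot: [[-0.996, -0.092, -0.0], [-0.092, 0.996, -0.0], [0.0, -0.0, -1.0]]
ft_force: [0.0, -0.6, -1.4]
grip_width: 0.0524
gripper_force: 22.0
```

View pics/p3.png

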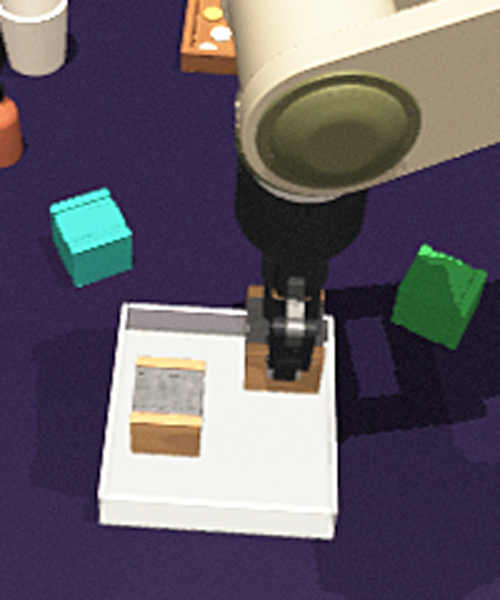

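The first hard block stands upright in the box (crop px 167,405), and the second hangs over the free near half (285,340). I'll lower it now.

```bash
python3 -m handwheel '0 0 -2.5 0 0 0 0.45;0 0 -5 0 0 0 0.45;0 0 -7.5 0 0 0 0.45;0 0 -8.7 0 0 0 0.45;0 0 -9.2 0 0 0 0.45;0 0 -9.4 0 0 0 0.45;0 0 -9.5 0 0 0 0.45;0 0 -9.5 0 0 0 0.45' 20
```

```text
time_s: 15.87
position: [0.482, 0.2345, 0.0281]
tool_rot: [[-0.996, -0.088, 0.001], [-0.088, 0.996, 0.0], [-0.001, 0.0, -1.0]]
ft_force: [-0.1, 0.1, -0.6]
grip_width: 0.0529
gripper_force: 22.0
```

```bash
python3 -m handwheel '0 0 -0.1 0 0 0 0.45;0 0 -0.2 0 0 0 0.45;0 0 -0.2 0 0 0 0.45;0 0 -0.2 0 0 0 0.45' 20; python3 -m handwheel '0 0 0 0 0 0 0.75;0 0 0 0 0 0 0.75;0 0 0 0 0 0 0.75;0 0 2 0 0 0 0.75;0 0 5 0 0 0 0.75;0 0 9 0 0 0 0.75;-6 0 12 0 0 0 0.75;-6 0 12 0 0 0 0.75' 20; python3 -m handwheel '-4 3 3 0 0 0 1;-8 6 3 0 0 0 1;-12 9 3 0 0 0 1;-14 12 3 0 0 0 1;-16 15 3 0 0 0 1;-16 15 3 0 0 0 1;-16 15 3 0 0 0 1;-16 15 3 0 0 0 1' 20; python3 - <<'E'
from vis import *
a=[cam(n)["color"][...,::-1] for n in("top","side")]
a=[cv2.resize(a[0][150:270,105:425],None,fx=2.4,fy=2.4),cv2.resize(a[1][95:355,140:380],(300,300))]
a[1]=cv2.copyMakeBorder(a[1],0,0,0,a[0].shape[1]-300,0)
cv2.imwrite("pics/end.png",np.vstack(a))
E
```

```text
time_s: 16.2
position: [0.4822, 0.2348, 0.0275]
tool_rot: [[-0.996, -0.089, 0.003], [-0.089, 0.996, 0.0], [-0.003, -0.0, -1.0]]
ft_force: [-2.8, -2.7, 14.4]
grip_width: 0.0527
gripper_force: 23.6
time_s: 16.87
position: [0.4207, 0.2349, 0.1476]
tool_rot: [[-0.996, -0.088, 0.003], [-0.088, 0.996, 0.001], [-0.003, 0.001, -1.0]]
ft_force: [-1.3, 0.9, -0.7]
grip_width: 0.0642
gripper_force: 0.0
time_s: 17.53
position: [0.2609, 0.3853, 0.1753]
tool_rot: [[-0.996, -0.091, 0.0], [-0.091, 0.996, -0.0], [-0.0, -0.0, -1.0]]
ft_force: [-0.1, -0.8, -0.2]
grip_width: 0.0855
gripper_force: 0.0
```

View pics/end.png

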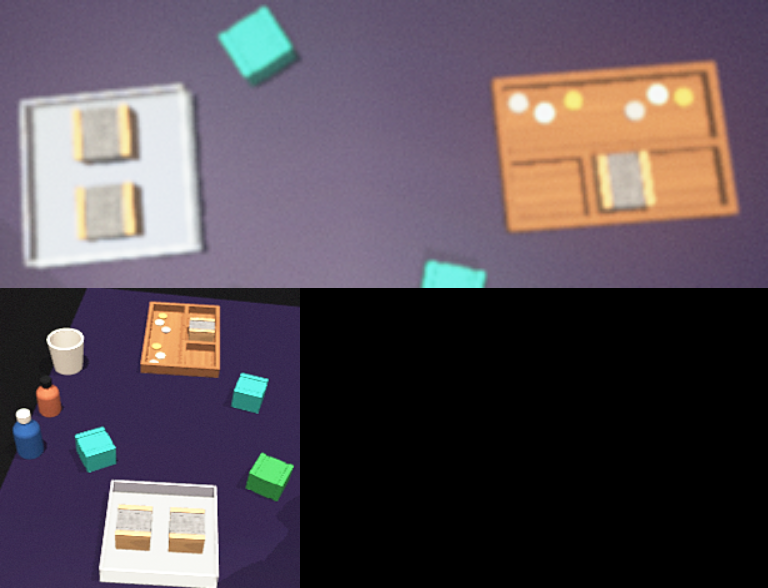

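```bash
python3 - <<'E'
from vis import *
T,S=cam("top"),cam("side")
def felt(d,box):
    h=hsv(d).astype(int); x0,x1,y0,y1=box; r=np.zeros(h.shape[:2],bool); r[y0:y1,x0:x1]=1
    return r
def cheeks(d,z,c,w=14):
    h=hsv(d).astype(int); p=proj(d,[[*c,z]])[0]; r=np.zeros(h.shape[:2],bool); r[int(p[1])-w:int(p[1])+w,int(p[0])-w:int(p[0])+w]=1
    m=r&(h[...,1]<50)&(h[...,2]>100)&(h[...,2]<225)
    b=max(blobs(m,20),key=lambda b:b[1][4]); return b[2],b[1][4]
for name,c,z in(("soft",(.5035,-.258),.051),("far",(.5555,.242),.05),("near",(.482,.235),.05)):
    (a,na),(b,nb)=cheeks(T,z,c),cheeks(S,z,c)
    print(name,plane(T,a,z)[0].round(4),plane(S,b,z)[0].round(4),na,nb)
E
```

```text
soft [ 0.5018 -0.2576] [ 0.5069 -0.2535] 265 107
far [0.5602 0.242 ] [0.5577 0.2448] 472 350
near [0.4786 0.2325] [0.4844 0.2388] 360 334
```

```bash
python3 -c "
from rig import env
print(env.close_job())"
```

```text
the job is handed in; nothing more can be done
None
```

I handed the job in at about 18 s: the soft block (the middle of the three) is seated in the tight cell, the two hard ones stand upright in the plastic box, and the bottles and cup were not touched; hand-in returned no verdict.

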